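# Wedge up the weighing plate for a level check

## Task

Start the bench scale's level check: press the round button on its console fully down and let it come back up. Then take the metal wedge by its block and, with the wedge flat on the bench, push its thin end under the front edge of the weighing plate until the plate has just lifted off its rails, with the edge about 5 mm up. Finish holding the wedge there, with only the wedge carrying the plate, and leave the two tins and the tape dispenser where they stand.

Things in the scene. Friction and masses are not known exactly. Their poses are not given: they have to be found in the camera images.
- scale: Bench scale, fixed: two grey side rails 20 mm high and wide, centred at y = -105 and +105 mm, x = 15 to 210 mm, joined by a bar at the back; between them the bare bench is open from the front. On them lies the metal weighing plate. Origin on the bench under the middle of the plate's front edge (the edge near the robot); x points from it to its hinge at the back, y along the front edge, z up.
- plate: Aluminium weighing plate (slotted, 197 x 230 x 6 mm, 0.35 to 0.7 kg), hinged to the scale at its back edge, about a line 200 mm behind the front edge and 23 mm above the bench; it starts lying on the rails, its front edge can be raised and it falls back when not carried. Origin at the middle of its front edge, half way up its thickness (23 mm above the bench at rest); axes as the scale's.
- plate_lip (a point): Middle of the lower front edge of the weighing plate, straight above the scale's origin, 20 mm above the bench while the plate lies on its rails; the wedge goes in under it along the scale's x. The plate overhangs the rails by 15 mm in front. Axes as the scale's while the plate lies down.
- wedge: Loose aluminium wedge in one piece, 140 mm long, 24 mm wide, 0.2 to 0.33 kg, starting flat on the bench: a ramp with an upright gripping block at its thick end (x = -70 to -34 mm, 45 mm high). Origin at the centre of its underside, x points to its thin end.
- wedge_tip (a point): Lower edge of the wedge's thin end, at x = +70 mm of the wedge, where it is 3 mm thick. From there back the straight ramp rises 0.279 mm per mm: 20 mm high 61 mm behind the thin end, 25 mm high 79 mm behind it, 32 mm at the block, 104 mm behind it. Pushing it under the plate takes up to about 15 N. Axes as the wedge's.
- wedge_grip (a point): Centre of the wedge's gripping block, 30 mm above its underside, 122 mm behind the thin end; grip it across the 24 mm width (along the wedge's y). Axes as the wedge's.
- start (a joint): Travel of the console's push button in m: 0 = up, 0.006 = fully down. Spring-loaded, about 1.5 N to start and 5 N fully down.
- start_top (a point): Centre of the top of the round white push button (28 mm across), 67 mm above the bench when up; it goes straight down 6 mm, then still 4 mm above its black collar (44 mm across). It sits on the near part of the fixed grey console (100 x 120 x 45 mm, a dark screen behind the button), left or right of the work.
- tin_a: Loose candle tin, 74 mm across, 55 mm high, upright; origin at the centre of its underside. Leave alone.
- tin_b: A second candle tin like it. Leave alone.
- tape: Loose blue tape dispenser, 150 x 55 mm, 98 mm high with its roll; origin at the centre of its underside. Leave alone.
There are look-alikes about, which are no part of the job. What is shaped like the wedge but green is not meant.

How it is judged:
By the outcome, as a careful person would: the job done as asked, in the order asked, and still so for the second after the job is handed in, while the arm keeps its last pose, push and grip.
It also fails if it takes over 54 s, if anything falls off the work surface, if the arm or the gripper's body presses on something with over 40 N, if the wrist force passes 120 N, or if a joint passes its speed limit or range.

## Robot

A 6-joint arm with a two-finger parallel gripper is mounted at the origin on the work surface. World frame = base frame: x ahead of the robot, y to its left, z up, the work surface at z = 0. Lengths are in m, angles in rad, forces in N, time in s.
With the tool pointing down it reaches from about 0.35 to 0.775 m from the base axis. Payload 5.5 kg.
Tool frame: the origin (TCP) lies midway between the tips of the shut fingers; the grasp point (between the pads) lies 19 mm behind it; z points along the fingers, y is the line along which they close (so a half turn about z gives the same grasp; the last joint's range is limited). The gripper opens to 85 mm and grips with 20 to 120 N. Pads are 22 mm wide; open, the fingers measure 114 mm over their backs; the gripper's body (76 mm by 85 mm) begins 54 mm behind the grasp point. The pads swing forward as they close: fully open they stand 13 mm farther back than shut.
Start: joints at [-1.418, 0.313, 0.046, 1.304, 0, 1.431], TCP at [0.166, -0.551, 0.231] pointing down, gripper open.
Joint ranges: [-2.76, 2.76], [-0.86, 1.69], [-1.03, 1.26], [-2.2, 2.34], [-1.47, 1.5], [-3.14, 3.14]. Speed limits (rad/s): [2.57, 2.57, 3.14, 3.14, 3.14, 3.14].

## Interface

Orientations are given as a unit quaternion [w, x, y, z].
In Python, from workcell import env gives the robot as it stands. The module is installed in compiled form; this text tells all that it offers.
- The arm moves only by the tool servo_tool, never from a script. Its argument "increments" is a list of rows, each an object of numbers: "grip": the closure, from 0 (fully open) to 1 (shut); "x", "y", "z": the shift along the tool's x, y, z in mm; "roll": the turn about the tool's z in degrees. In form: [{"grip": .., "x": .., "y": .., "z": .., "roll": ..}, ...]. A call has 1 to 5 rows; each row shifts and turns the commanded pose from where the row before left it, along the tool's axes as they then stand; what a row does not reach is not made up. A row lasts 1/12 s, in which the tool goes at most 41.7 mm and 7.16 degrees, less where a joint would pass 70% of its speed; a pose out of reach is approached as far as the arm can. A call is refused whole if a number of a shift passes 41.7 or a number of a turn 7.16, either way. A call with a gripper value outside its range is refused whole. The fingers move at their own pace and stop on an object; "grip_force" is the grip in N (left out, the last holds). Time passes only in rows, so rows that do not move let the fingers close. It gives the time, the measured TCP pose, the force, the opening and the grip force at its end, in the units of the state.
- env.get_state(): the state, without advancing time (a new reading comes with each control period).
- env.read_camera(name): name is "scene" or "side" or "wrist"; returns the picture (420x560x3 uint8, red, green, blue); there is no depth.
- env.get_calibration(name): a dict with "vertical_fov" (degrees; the focal length in pixels is half the picture's height over the tangent of half this angle, whatever the lens; pixels are square), "cx", "cy" (the principal point, pixels), "rvec" (rotation vector, rad) and "tvec" (3), from world to camera coordinates, as OpenCV has them; the wrist camera has in their place "tool_from_camera" (4x4, takes a point from camera to tool coordinates, whose origin is the TCP and whose axes are the flange's). Camera axes: x right, y down, z forward; pixel columns grow to the right and rows downward; lengths in m; the calibration is good to about 2 mm. A picture is of the moment at which its call begins: read the wrist's pose just before it. get_calibration takes no time and is no camera call.
- env.hand_in(): hands the job in; it is judged then, once.
The state is a dict: "clock": time; "joint_pos": joint angles; "qvel": joint speeds; "tau": joint torques, N m; "tcp_pos": TCP position; "orientation": TCP orientation; "wrist_force": force on the tool from outside, world axes, zero at the start; "ft_torque": the same for the moment, N m; "finger_gap": finger opening in m; "grip_force": force on a finger pad.
Only numpy, scipy, OpenCV 4.12 (cv2) and the standard library are available. Lean on these libraries where they do the work, as an engineer would, in place of code of your own. Each camera call takes 0.05 s, during which the arm holds its last target. There are 200 camera calls.

## Working session

There is one attempt and no reset: what is moved stays moved. The work goes in short steps, Python scripts to look and compute and a tool call to move; the robot and the scene stay as the last step left them, time stands still between calls to the robot, and variables do not carry over. Pictures are saved under pics/ and viewed, at most 10 in all, crops included, and the job is handed in when it is done.

Besides the shell and the picture viewer there is one more tool, called after ">>>" in YAML: its name, and indented under it one key for each argument. servo_tool: Moves the arm, as the interface text tells. Its arguments: {"type":"object","properties":{"increments":{"type":"array"},"grip_force":{"type":"number"}},"required":["increments"]}

```bash
mkdir -p pics; cat > h.py <<'E'
import numpy as np, cv2
from workcell import env
from scipy.spatial.transform import Rotation as R
def cam(n):
    c=env.get_calibration(n); f=210/np.tan(np.radians(c["vertical_fov"])/2)
    K=np.array([[f,0,c["cx"]],[0,f,c["cy"]],[0,0,1]])
    if "rvec" in c:
        Rm=cv2.Rodrigues(np.array(c["rvec"],float))[0]; t=np.array(c["tvec"],float).ravel()
    else:
        s=env.get_state(); w,x,y,z=s["orientation"]; T=np.eye(4); T[:3,:3]=R.from_quat([x,y,z,w]).as_matrix(); T[:3,3]=s["tcp_pos"]
        M=np.linalg.inv(T@np.array(c["tool_from_camera"])); Rm=M[:3,:3]; t=M[:3,3]
    return K,Rm,t
def ray(C,uv,z):
    K,Rm,t=C; o=-Rm.T@t; d=Rm.T@np.linalg.inv(K)@np.array([uv[0],uv[1],1.]); return o+d*(z-o[2])/d[2]
def proj(C,p):
    K,Rm,t=C; q=K@(Rm@np.array(p,float)+t); return q[:2]/q[2]
def snap(n,name):
    C=cam(n); im=env.read_camera(n); cv2.imwrite(f"pics/{name}.png",cv2.cvtColor(np.array(im),cv2.COLOR_RGB2BGR)); return C,im
E
python3 - <<'E'
from h import *
for n in ["scene","side","wrist"]:
    C,im=snap(n,n+"0"); print(n,env.get_calibration(n).keys(),-C[1].T@C[2],C[0][0,0])
a=[cv2.imread(f"pics/{n}0.png") for n in ["scene","side"]]
s=env.get_state();print(s["clock"],s["tcp_pos"],s["orientation"],s["wrist_force"])
E
```

```text
scene dict_keys(['vertical_fov', 'cx', 'cy', 'rvec', 'tvec']) [ 1.35521187 -0.17003301  0.81971954] 513.8449795031353
side dict_keys(['vertical_fov', 'cx', 'cy', 'rvec', 'tvec']) [0.29015224 0.79743447 0.62276834] 433.9267489846429
wrist dict_keys(['vertical_fov', 'cx', 'cy', 'tool_from_camera']) [ 0.23014022 -0.53013963  0.37526805] 348.3980940400263
0.15 [ 0.16589446 -0.55016604  0.23060868] [-6.78293324e-04  9.89303884e-01  1.45867628e-01 -5.00222591e-06] [-0.401563   -0.2677362  -1.17603446]
```

View pics/scene0.png

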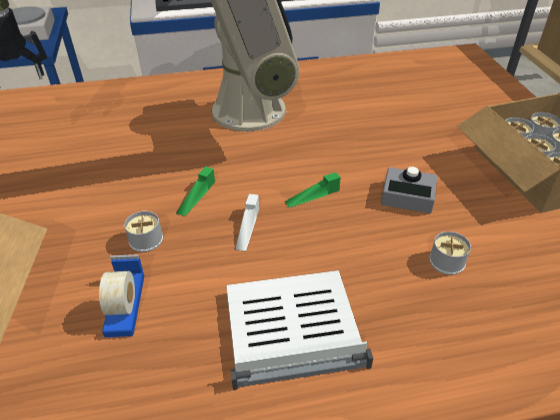

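View pics/side0.png

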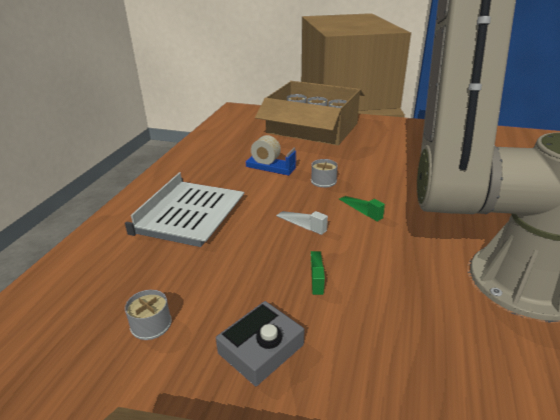

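Scene: button cap about (412,173), metal wedge block (252,202) with tip (242,248), plate front edge (228,287)–(340,274). Side: button (268,331), wedge (318,222) block, tip (278,215). The green wedges are the look-alikes.

```bash
python3 - <<'E'
from h import *
B={"scene":[(398,160,426,184),(225,185,270,256),(215,260,372,366)],"side":[(255,318,282,345),(270,205,332,236),(140,178,250,240)]}
Cs={n:cam(n) for n in B}
for n in B:
    im=cv2.imread(f"pics/{n}0.png"); hsv=cv2.cvtColor(im,cv2.COLOR_BGR2HSV)
    for k,b in enumerate(B[n]):
        sub=hsv[b[1]:b[3],b[0]:b[2]]
        m=((sub[...,1]<60)&(sub[...,2]>(110 if k<2 else 150))).astype(np.uint8)*255
        cs=cv2.findContours(m,0,1)[0]; c=max(cs,key=cv2.contourArea)+np.array(b[:2])
        r=cv2.minAreaRect(c); x=cv2.approxPolyDP(cv2.convexHull(c),1.5,True)[:,0]
        print(n,k,cv2.contourArea(c),r[0],x.tolist())
        z=[.067,.0,.026][k]
        print([np.round(ray(Cs[n],p,z)*1000).astype(int)[:2].tolist() for p in ([r[0]] if k==0 else x)])
a=cv2.imread("pics/scene0.png")[180:300,180:360];b=cv2.imread("pics/side0.png")[170:250,130:340]
a=cv2.resize(a,None,fx=3.2,fy=3.2,interpolation=2);b=cv2.resize(b,(576,219),interpolation=2)
cv2.imwrite("pics/crop.png",np.vstack([a[:,:576],b])[:600])
E
```

```text
scene 0 81.5 (412.5, 171.5) [[418, 170], [415, 176], [407, 173], [409, 167], [415, 167]]
[[466, 323]]
scene 1 641.5 (248.1768798828125, 222.2261505126953) [[257, 195], [258, 210], [246, 249], [236, 249], [248, 195]]
[[396, -43], [451, -50], [572, -97], [567, -118], [391, -65]]
scene 2 9272.0 (294.56036376953125, 314.46258544921875) [[338, 271], [366, 343], [235, 363], [227, 285]]
[[697, 75], [871, 77], [863, -159], [686, -151]]
side 0 193.0 (268.5, 331.5) [[271, 324], [276, 328], [276, 335], [272, 339], [265, 339], [261, 335], [261, 328], [264, 325]]
[[457, 333]]
side 1 624.5 (303.3793029785156, 216.55172729492188) [[326, 230], [320, 234], [276, 215], [280, 212], [316, 211], [327, 216]]
[[439, -68], [449, -47], [577, -99], [571, -116], [481, -145], [448, -129]]
side 2 3553.5 (190.78379821777344, 210.2973175048828) [[243, 192], [205, 239], [140, 227], [140, 220], [181, 182]]
[[685, -147], [694, 77], [866, 74], [883, 47], [875, -154]]
```

View pics/crop.png

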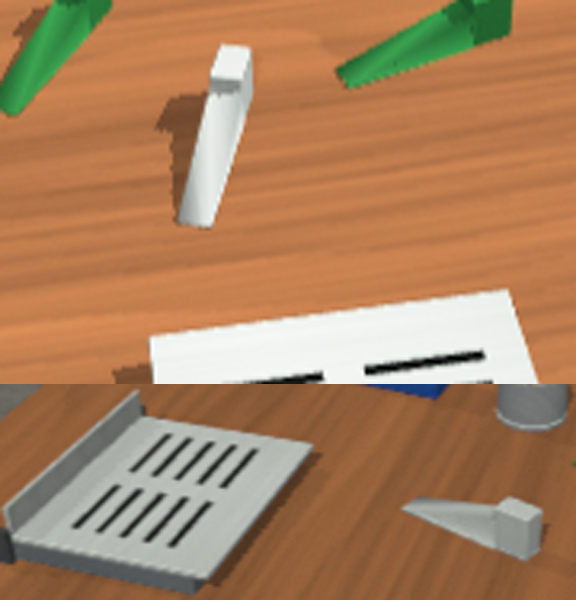

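Crop: the wedge is flat, block nearer the robot, thin end pointing at the plate but yawed about -24°. The plate's front edge is at about x=0.69. Moving towards the wedge at height for a wrist look.

>>> servo_tool:
  increments:
    - {"grip": 1, "x": 29, "y": -24}
    - {"grip": 1, "x": 29, "y": -24}
    - {"grip": 1, "x": 29, "y": -24}
    - {"grip": 1, "x": 29, "y": -24}
    - {"grip": 1, "x": 29, "y": -24}

```text
invalid input at $.increments[0]: expected keys grip, x, y, z, roll
```

>>> servo_tool:
  increments:
    - {"grip": 1, "x": 29, "y": -24}
    - {"grip": 1, "x": 29, "y": -24}
    - {"grip": 1, "x": 29, "y": -24}
    - {"grip": 1, "x": 29, "y": -24}
    - {"grip": 1, "x": 29, "y": -24}

```text
invalid input at $.increments[0]: expected keys grip, x, y, z, roll
```

>>> servo_tool:
  increments:
    - {"grip": 1, "x": 29, "y": -24}
    - {"grip": 1, "x": 29, "y": -24}
    - {"grip": 1, "x": 29, "y": -24}
    - {"grip": 1}
    - {"grip": 1}

```text
invalid input at $.increments[0]: expected keys grip, x, y, z, roll
```

```bash
python3 - <<'E'
from h import *
C,im=snap("wrist","w1"); s=env.get_state(); print(s["clock"],s["tcp_pos"],s["orientation"])
for p in [(.46,-.06,.045),(.57,-.107,0),(.697,.075,.026),(.686,-.151,.026)]: print(proj(C,p))
E
```

```text
0.2 [ 0.16591331 -0.55022789  0.23075728] [-5.43949907e-04  9.89302805e-01  1.45875512e-01 -1.41382930e-06]
[-316.73518207 -456.48426921]
[-161.34397007 -547.20918428]
[ -612.89184582 -1173.26918396]
[-140.62269984 -903.30413859]
```

View pics/w1.png

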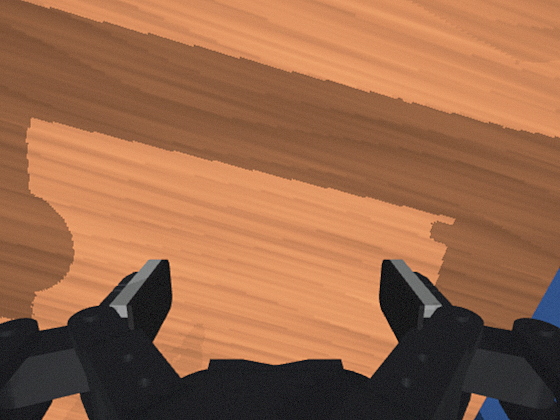

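The arm had not moved: rows need all keys. The picture shows only bare bench and the fingers.

>>> servo_tool:
  increments:
    - {"grip": 1, "x": 29, "y": -24, "z": 0, "roll": 0}
    - {"grip": 1, "x": 29, "y": -24, "z": 0, "roll": 0}
    - {"grip": 1, "x": 29, "y": -24, "z": 0, "roll": 0}
    - {"grip": 1, "x": 29, "y": -24, "z": 0, "roll": 0}
    - {"grip": 1, "x": 29, "y": -24, "z": 0, "roll": 0}

```text
clock: 0.62
tcp_pos: [0.2706, -0.3922, 0.2311]
orientation: [-0.0, 0.989, 0.145, 0.0]
wrist_force: [0.8, -1.0, -0.1]
finger_gap: 0.0255
grip_force: 0.0
```

>>> servo_tool:
  increments:
    - {"grip": 1, "x": 29, "y": -24, "z": 0, "roll": 0}
    - {"grip": 1, "x": 29, "y": -24, "z": 0, "roll": 0}
    - {"grip": 1, "x": 29, "y": -24, "z": 0, "roll": 0}
    - {"grip": 1, "x": 29, "y": -24, "z": 0, "roll": 0}
    - {"grip": 1, "x": 29, "y": -24, "z": 0, "roll": 0}

```text
clock: 1.03
tcp_pos: [0.3749, -0.2354, 0.2314]
orientation: [0.0, 0.989, 0.146, 0.0]
wrist_force: [1.6, -1.0, -0.0]
finger_gap: 0.0001
grip_force: 0.0
```

>>> servo_tool:
  increments:
    - {"grip": 1, "x": 29, "y": -24, "z": 0, "roll": 0}
    - {"grip": 1, "x": 29, "y": -24, "z": 0, "roll": 0}
    - {"grip": 1, "x": 0, "y": 0, "z": 0, "roll": 0}
    - {"grip": 1, "x": 0, "y": 0, "z": 0, "roll": 0}

```text
clock: 1.37
tcp_pos: [0.4167, -0.1725, 0.2312]
orientation: [0.0, 0.989, 0.148, -0.0]
wrist_force: [1.0, 0.4, 0.5]
finger_gap: -0.0004
grip_force: 0.0
```

```bash
python3 - <<'E'
from h import *
C,im=snap("wrist","w2"); s=env.get_state(); print(s["clock"],s["tcp_pos"],s["orientation"])
for p in [(.46,-.06,.045),(.57,-.107,0),(.697,.075,.026),(.686,-.151,.026)]: print(proj(C,p))
E
```

```text
1.4167 [ 0.41621981 -0.17362041  0.23116458] [ 1.09322384e-04  9.89118451e-01  1.47121124e-01 -2.29895875e-04]
[171.82309611 103.27632842]
[257.49240578   5.67455285]
[  73.2917579  -259.75022617]
[ 346.91824571 -136.92218363]
```

View pics/w2.png

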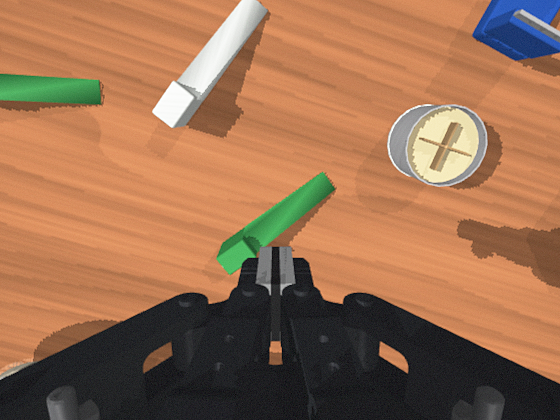

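Wrist: the metal wedge's block top is about (175,104), its tip about (258,5); a green one is at (270,220).

```bash
python3 - <<'E'
from h import *
C=cam("wrist"); g=cv2.imread("pics/w2.png"); hsv=cv2.cvtColor(g,cv2.COLOR_BGR2HSV)
m=((hsv[...,1]<70)&(hsv[...,2]>130)).astype(np.uint8)*255; m[140:]=0; m[:,:140]=0; m[:,280:]=0
c=max(cv2.findContours(m,0,1)[0],key=cv2.contourArea)
x=cv2.approxPolyDP(cv2.convexHull(c),2,True)[:,0]
for z in (0,.003,.045): print(z,[(p.tolist(),np.round(ray(C,p,z)*1000).astype(int)[:2].tolist()) for p in x])
b=((hsv[...,1]<40)&(hsv[...,2]>240)).astype(np.uint8)*255; b[140:]=0;b[:,:140]=0;b[:,230:]=0
c=max(cv2.findContours(b,0,1)[0],key=cv2.contourArea); r=cv2.minAreaRect(c);print(cv2.contourArea(c),r)
print([(np.round(ray(C,p,.045)*1000)).tolist()[:2] for p in cv2.boxPoints(r)], ray(C,r[0],.045))
E
```

```text
0 [([259, 2], [573, -109]), ([266, 9], [569, -117]), ([265, 13], [566, -117]), ([184, 125], [439, -66]), ([171, 127], [433, -53]), ([155, 115], [440, -35]), ([152, 110], [444, -31]), ([171, 82], [477, -44]), ([240, 1], [569, -91])]
0.003 [([259, 2], [572, -109]), ([266, 9], [569, -118]), ([265, 13], [565, -118]), ([184, 125], [439, -66]), ([171, 127], [434, -54]), ([155, 115], [441, -35]), ([152, 110], [445, -31]), ([171, 82], [477, -44]), ([240, 1], [568, -92])]
0.045 [([259, 2], [562, -114]), ([266, 9], [559, -122]), ([265, 13], [555, -122]), ([184, 125], [444, -76]), ([171, 127], [439, -65]), ([155, 115], [445, -49]), ([152, 110], [449, -45]), ([171, 82], [477, -57]), ([240, 1], [558, -99])]
899.0 ((172.0, 103.99999237060547), (25.574481964111328, 38.12922286987305), 35.53767776489258)
[[446.0, -44.0], [479.0, -58.0], [472.0, -79.0], [439.0, -65.0]] [ 0.45916332 -0.06159176  0.045     ]
```

>>> servo_tool:
  increments:
    - {"grip": 1, "x": 10, "y": -37, "z": 0, "roll": 0}
    - {"grip": 1, "x": 10, "y": -37, "z": 0, "roll": 0}
    - {"grip": 1, "x": 10, "y": -37, "z": 0, "roll": 0}
    - {"grip": 1, "x": 10, "y": -37, "z": 0, "roll": 0}
    - {"grip": 1, "x": 10, "y": -37, "z": 0, "roll": 0}

```text
clock: 1.83
tcp_pos: [0.4101, 0.0171, 0.2313]
orientation: [0.0, 0.99, 0.144, 0.0]
wrist_force: [1.2, -1.1, -0.0]
finger_gap: -0.0002
grip_force: 0.0
```

>>> servo_tool:
  increments:
    - {"grip": 1, "x": 10, "y": -37, "z": 0, "roll": 0}
    - {"grip": 1, "x": 10, "y": -37, "z": 0, "roll": 0}
    - {"grip": 1, "x": 10, "y": -37, "z": 0, "roll": 0}
    - {"grip": 1, "x": 10, "y": -37, "z": 0, "roll": 0}
    - {"grip": 1, "x": 10, "y": -37, "z": 0, "roll": 0}

```text
clock: 2.25
tcp_pos: [0.4057, 0.2073, 0.2314]
orientation: [-0.001, 0.989, 0.147, 0.0]
wrist_force: [0.3, -0.7, -0.0]
finger_gap: 0.0
grip_force: 0.0
```

>>> servo_tool:
  increments:
    - {"grip": 1, "x": 7, "y": -40, "z": 20, "roll": 0}
    - {"grip": 1, "x": 0, "y": 0, "z": 0, "roll": 0}
    - {"grip": 1, "x": 0, "y": 0, "z": 0, "roll": 0}

```text
clock: 2.5
tcp_pos: [0.407, 0.224, 0.2119]
orientation: [-0.008, 0.987, 0.159, -0.003]
wrist_force: [-0.2, -0.1, 0.2]
finger_gap: 0.0003
grip_force: 0.0
```

```bash
python3 - <<'E'
from h import *
C,im=snap("wrist","w3"); s=env.get_state(); print(s["clock"],s["tcp_pos"],s["orientation"],s["wrist_force"])
p0=proj(C,(.461,.329,.067));print(p0)
g=cv2.cvtColor(im,cv2.COLOR_RGB2HSV)
m=((g[...,1]<60)&(g[...,2]>150)).astype(np.uint8)*255
for c in cv2.findContours(m,0,1)[0]:
    if cv2.contourArea(c)>300:
        (u,v),r=cv2.minEnclosingCircle(c); print(cv2.contourArea(c),u,v,r,ray(C,(u,v),.067), (ray(C,(u+r,v),.067)-ray(C,(u-r,v),.067)))
E
```

```text
2.55 [0.40734426 0.22351588 0.21259371] [-0.00807453  0.98726506  0.1588635  -0.00221372] [ 0.49169326 -0.02720414 -0.01888413]
[174.70451654  88.61090482]
568.5 554.5825805664062 217.77174377441406 21.236347198486328 [ 0.46103879 -0.00738683  0.067     ] [ 0.01145464 -0.03407909  0.        ]
969.5 173.9898681640625 89.08783721923828 19.16265869140625 [0.46047265 0.32945419 0.067     ] [ 0.00954868 -0.02898995  0.        ]
6286.5 196.2823944091797 72.58674621582031 88.3336410522461 [0.47789251 0.31575255 0.067     ] [ 0.04331464 -0.13181327  0.        ]
```

View pics/w3.png

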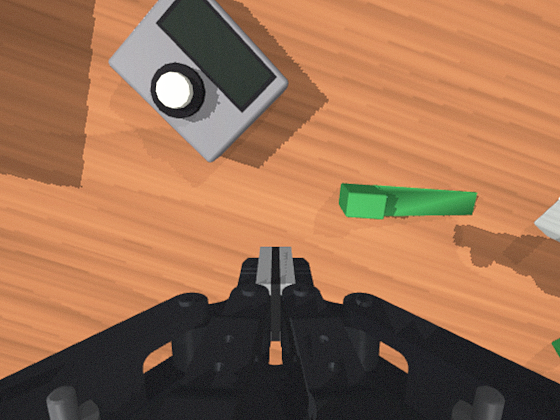

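Button located at (460,329) with the right size (29 mm). The last joint is at its limit, so I roll back first (towards the half-turned wedge grasp).

>>> servo_tool:
  increments:
    - {"grip": 1, "x": 0, "y": 0, "z": 0, "roll": -7}
    - {"grip": 1, "x": 0, "y": 0, "z": 0, "roll": -7}
    - {"grip": 1, "x": 0, "y": 0, "z": 0, "roll": -7}
    - {"grip": 1, "x": 0, "y": 0, "z": 0, "roll": -7}
    - {"grip": 1, "x": 0, "y": 0, "z": 0, "roll": -7}

```text
clock: 2.97
tcp_pos: [0.4081, 0.2229, 0.2138]
orientation: [-0.008, 0.893, 0.45, 0.002]
wrist_force: [-0.4, -0.1, 0.2]
finger_gap: 0.0001
grip_force: 0.0
```

>>> servo_tool:
  increments:
    - {"grip": 1, "x": 0, "y": 0, "z": 0, "roll": -7}
    - {"grip": 1, "x": 0, "y": 0, "z": 0, "roll": -7}
    - {"grip": 1, "x": 0, "y": 0, "z": 0, "roll": -7}
    - {"grip": 1, "x": 0, "y": 0, "z": 0, "roll": -7}
    - {"grip": 1, "x": 0, "y": 0, "z": 0, "roll": -3}

```text
clock: 3.38
tcp_pos: [0.4081, 0.2229, 0.2138]
orientation: [-0.008, 0.74, 0.672, 0.004]
wrist_force: [-0.6, 0.2, 0.0]
finger_gap: -0.0002
grip_force: 0.0
```

```bash
cat >> h.py <<'E'
def delta(x,y,z):
    s=env.get_state(); w,a,b,c=s["orientation"]; M=R.from_quat([a,b,c,w]).as_matrix()
    print(s["clock"],"tcp",np.round(1000*np.array(s["tcp_pos"]),1),"yaw",np.degrees(np.arctan2(M[1,0],M[0,0])).round(2),"zaxis",M[:,2].round(3),"q",np.round(s["joint_pos"],2))
    print("tool delta mm",np.round(M.T@(np.array([x,y,z])-1000*np.array(s["tcp_pos"])),1), "F",np.round(s["wrist_force"],1),"gap",s["finger_gap"])
E
python3 -c "
from h import *
delta(460.5,329.5,90)"
```

```text
3.3833 tcp [408.1 222.9 213.8] yaw 84.48 zaxis [-0.005  0.016 -1.   ] q [ 0.32  0.11 -0.26  1.2   0.02  1.98]
tool delta mm [109.2  42.6 125.3] F [-0.6  0.2  0. ] gap -0.0001843187250208222
```

>>> servo_tool:
  increments:
    - {"grip": 1, "x": 27, "y": 11, "z": 20, "roll": 0}
    - {"grip": 1, "x": 27, "y": 11, "z": 25, "roll": 0}
    - {"grip": 1, "x": 27, "y": 10, "z": 25, "roll": 0}
    - {"grip": 1, "x": 28, "y": 11, "z": 25, "roll": 0}
    - {"grip": 1, "x": 0, "y": 0, "z": 25, "roll": 0}

```text
clock: 3.8
tcp_pos: [0.4647, 0.3333, 0.0944]
orientation: [-0.007, 0.741, 0.671, 0.006]
wrist_force: [0.7, 0.3, 0.2]
finger_gap: -0.0003
grip_force: 0.0
```

```bash
python3 -c "
from h import *
delta(460.5,329.5,61)"
```

```text
3.8 tcp [464.7 333.3  94.4] yaw 84.3 zaxis [-0.001  0.02  -1.   ] q [ 0.47  0.38 -0.21  0.98  0.02  2.14]
tool delta mm [-4.8 -3.7 33.3] F [0.7 0.3 0.2] gap -0.00030334536378221296
```

>>> servo_tool:
  increments:
    - {"grip": 1, "x": -4, "y": -4, "z": 10, "roll": 0}
    - {"grip": 1, "x": 0, "y": 0, "z": 10, "roll": 0}
    - {"grip": 1, "x": 0, "y": 0, "z": 6, "roll": 0}
    - {"grip": 1, "x": 0, "y": 0, "z": 3, "roll": 0}
    - {"grip": 1, "x": 0, "y": 0, "z": 2, "roll": 0}

```text
clock: 4.22
tcp_pos: [0.4565, 0.3272, 0.0642]
orientation: [-0.008, 0.741, 0.671, 0.004]
wrist_force: [-0.8, -1.2, 3.5]
finger_gap: 0.0002
grip_force: 1.5
```

>>> servo_tool:
  increments:
    - {"grip": 1, "x": 0, "y": 0, "z": 2, "roll": 0}
    - {"grip": 1, "x": 0, "y": 0, "z": 1, "roll": 0}
    - {"grip": 1, "x": 0, "y": 0, "z": 0, "roll": 0}

```text
clock: 4.47
tcp_pos: [0.4566, 0.328, 0.0614]
orientation: [-0.007, 0.741, 0.672, 0.004]
wrist_force: [0.7, -3.1, 5.4]
finger_gap: 0.0001
grip_force: 2.3
```

>>> servo_tool:
  increments:
    - {"grip": 1, "x": 0, "y": 0, "z": 1, "roll": 0}
    - {"grip": 1, "x": 0, "y": 0, "z": 0.5, "roll": 0}
    - {"grip": 1, "x": 0, "y": 0, "z": 0, "roll": 0}

```text
clock: 4.72
tcp_pos: [0.4566, 0.3281, 0.0609]
orientation: [-0.007, 0.741, 0.672, 0.005]
wrist_force: [-1.8, -5.6, 12.6]
finger_gap: 0.0002
grip_force: 6.4
```

Bottomed: force jumped to 12.6 N with no more travel. Release and head to the wedge.

>>> servo_tool:
  increments:
    - {"grip": 1, "x": 0, "y": 0, "z": -5, "roll": 0}
    - {"grip": 1, "x": 0, "y": 0, "z": -15, "roll": 0}
    - {"grip": 1, "x": 0, "y": 0, "z": -30, "roll": 0}
    - {"grip": 0.5, "x": -20, "y": 2, "z": -30, "roll": 0}
    - {"grip": 0.5, "x": -38, "y": 4, "z": 0, "roll": 0}

```text
clock: 5.13
tcp_pos: [0.46, 0.2725, 0.1437]
orientation: [-0.007, 0.739, 0.674, 0.009]
wrist_force: [2.1, 0.5, 0.5]
finger_gap: 0.0231
grip_force: 0.0
```

>>> servo_tool:
  increments:
    - {"grip": 0.5, "x": -38, "y": 4, "z": 0, "roll": 0}
    - {"grip": 0.5, "x": -38, "y": 4, "z": 0, "roll": 0}
    - {"grip": 0.5, "x": -38, "y": 4, "z": 0, "roll": 0}
    - {"grip": 0.5, "x": -38, "y": 4, "z": 0, "roll": 0}
    - {"grip": 0.5, "x": -38, "y": 4, "z": 0, "roll": 0}

```text
clock: 5.55
tcp_pos: [0.4576, 0.0765, 0.1349]
orientation: [-0.008, 0.74, 0.672, 0.004]
wrist_force: [-0.8, -0.6, 0.0]
finger_gap: 0.0426
grip_force: 0.0
```

>>> servo_tool:
  increments:
    - {"grip": 0.5, "x": -38, "y": 4, "z": 0, "roll": 0}
    - {"grip": 0.5, "x": -38, "y": 4, "z": 0, "roll": 0}
    - {"grip": 0.5, "x": -38, "y": 4, "z": 0, "roll": 0}
    - {"grip": 0.5, "x": -26, "y": 3, "z": 0, "roll": -7}
    - {"grip": 0.5, "x": 0, "y": 0, "z": 0, "roll": -7}

```text
clock: 5.97
tcp_pos: [0.46, -0.0673, 0.1326]
orientation: [-0.006, 0.653, 0.757, 0.005]
wrist_force: [-0.2, -0.0, -0.7]
finger_gap: 0.0425
grip_force: 0.0
```

>>> servo_tool:
  increments:
    - {"grip": 0.5, "x": 0, "y": 0, "z": 0, "roll": -7}
    - {"grip": 0.5, "x": 0, "y": 0, "z": 0, "roll": -7}
    - {"grip": 0.5, "x": 0, "y": 0, "z": 0, "roll": -7}
    - {"grip": 0.5, "x": 0, "y": 0, "z": 0, "roll": -7}
    - {"grip": 0.5, "x": 0, "y": 0, "z": 0, "roll": -7}

```text
clock: 6.38
tcp_pos: [0.4593, -0.0629, 0.1324]
orientation: [-0.006, 0.393, 0.92, 0.007]
wrist_force: [0.4, 0.6, 0.4]
finger_gap: 0.0428
grip_force: 0.0
```

>>> servo_tool:
  increments:
    - {"grip": 0.5, "x": 0, "y": 0, "z": 0, "roll": -7}
    - {"grip": 0.5, "x": 0, "y": 0, "z": 0, "roll": -7}
    - {"grip": 0.5, "x": 0, "y": 0, "z": 0, "roll": -7}
    - {"grip": 0.5, "x": 0, "y": 0, "z": 0, "roll": -2}
    - {"grip": 0.5, "x": 0, "y": 0, "z": 0, "roll": 0}

```text
clock: 6.8
tcp_pos: [0.4592, -0.0628, 0.1324]
orientation: [-0.004, 0.204, 0.979, 0.008]
wrist_force: [0.2, -0.0, 0.1]
finger_gap: 0.0424
grip_force: 0.0
```

```bash
python3 - <<'E'
from h import *
delta(459,-61.5,60)
C=cam("wrist"); print(proj(C,(.459,-.0615,.045)),proj(C,(.571,-.108,0)))
snap("wrist","w4");snap("scene","s4")
E
```

```text
6.8 tcp [459.2 -62.8 132.4] yaw 156.49 zaxis [-0.005  0.017 -1.   ] q [-0.32  0.16 -0.4   1.02  0.01  0.09]
tool delta mm [-0.1  0.1 72.4] F [ 0.2 -0.   0.1] gap 0.0423623081751509
[273.38233365 210.58578089] [275.54450401 326.57689544]
```

View pics/w4.png

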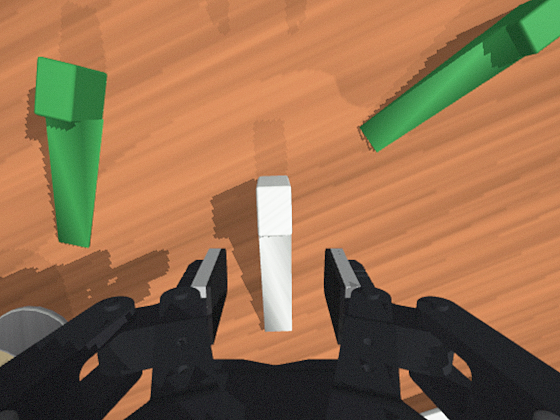

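The wedge block (274,210) is centred between the fingers and aligned; greens are clear. Descend and grip.

>>> servo_tool:
  increments:
    - {"grip": 0.5, "x": 0, "y": 0, "z": 30, "roll": 0}
    - {"grip": 0.5, "x": 0, "y": 0, "z": 30, "roll": 0}
    - {"grip": 0.5, "x": 0, "y": 0, "z": 30, "roll": 0}
    - {"grip": 0.5, "x": 0, "y": 0, "z": 20, "roll": 0}
    - {"grip": 0.5, "x": 0, "y": 0, "z": 10, "roll": 0}

```text
clock: 7.32
tcp_pos: [0.4563, -0.0604, 0.0097]
orientation: [-0.006, 0.205, 0.979, 0.008]
wrist_force: [-0.8, -0.2, -0.6]
finger_gap: 0.0431
grip_force: 0.0
```

>>> servo_tool:
  grip_force: 60
  increments:
    - {"grip": 0.5, "x": 0, "y": 0, "z": 0, "roll": 0}
    - {"grip": 1, "x": 0, "y": 0, "z": 0, "roll": 0}
    - {"grip": 1, "x": 0, "y": 0, "z": 0, "roll": 0}
    - {"grip": 1, "x": 0, "y": 0, "z": 0, "roll": 0}
    - {"grip": 1, "x": 0, "y": 0, "z": 0, "roll": 0}

```text
clock: 7.73
tcp_pos: [0.4588, -0.0615, 0.0131]
orientation: [-0.004, 0.205, 0.979, 0.007]
wrist_force: [-0.1, -0.7, -3.0]
finger_gap: 0.0228
grip_force: 59.8
```

```bash
python3 -c "
from h import *
delta(459,-61.5,12)"
```

```text
7.7333 tcp [458.8 -61.5  13.1] yaw 156.4 zaxis [-0.004  0.016 -1.   ] q [-0.32  0.3  -0.57  0.72  0.01  0.1 ]
tool delta mm [-0.2  0.   1.1] F [-0.1 -0.7 -3. ] gap 0.022806720541272172
```

Gripped (gap 23 mm, 60 N). Lift a little and turn to the scale's axis.

>>> servo_tool:
  increments:
    - {"grip": 1, "x": 0, "y": 0, "z": -8, "roll": 0}
    - {"grip": 1, "x": 0, "y": 0, "z": 0, "roll": -7}
    - {"grip": 1, "x": 0, "y": 0, "z": 0, "roll": -7}
    - {"grip": 1, "x": 0, "y": 0, "z": 0, "roll": -7}
    - {"grip": 1, "x": 0, "y": 0, "z": 0, "roll": 0}

```text
clock: 8.15
tcp_pos: [0.4586, -0.0615, 0.0212]
orientation: [-0.003, 0.021, 1.0, 0.008]
wrist_force: [-0.7, 0.0, -2.4]
finger_gap: 0.0231
grip_force: 59.9
```

```bash
python3 - <<'E'
from h import *
delta(548.6,-30.8,21)
# plate front edge line fit, top edge z=26
for n,(p,q) in {"scene":((227,285),(338,271)),"side":((205,239),(243,192))}.items():
    C=cam(n); im=cv2.imread(f"pics/{n}0.png"); h=cv2.cvtColor(im,cv2.COLOR_BGR2HSV)[...,1].astype(float)
    p=np.array(p,float);q=np.array(q,float);d=(q-p)/np.linalg.norm(q-p);nn=np.array([-d[1],d[0]]);P=[]
    for t in np.linspace(.12,.88,40):
        c=p+t*(q-p); o=np.arange(-5,5.1,.25); uv=(c+o[:,None]*nn).astype(np.float32)
        v=cv2.remap(h.astype(np.float32),uv[:,0][None],uv[:,1][None],1)[0]; i=np.argmax(abs(np.gradient(cv2.GaussianBlur(v[None],(0,0),2)[0])))
        P.append(ray(C,uv[i],.026)[:2]*1000)
    vx,vy,x0,y0=cv2.fitLine(np.array(P,np.float32),cv2.DIST_HUBER,0,.01,.01).ravel()
    print(n,"yaw",-np.degrees(np.arctan(vx/vy)),"x at y=-36.5:",x0+vx/vy*(-36.5-y0))
E
```

```text
8.15 tcp [458.6 -61.5  21.2] yaw 177.58 zaxis [-0.005  0.016 -1.   ] q [-0.32  0.28 -0.56  0.74  0.01 -0.27]
tool delta mm [-88.7  34.5   0.3] F [-0.7  0.  -2.4] gap 0.02310145593276504
scene yaw -2.230259 x at y=-36.5: 689.1439
side yaw -2.279095 x at y=-36.5: 683.654
```

>>> servo_tool:
  increments:
    - {"grip": 1, "x": -30, "y": 12, "z": 0, "roll": 0}
    - {"grip": 1, "x": -30, "y": 12, "z": 0, "roll": 0}
    - {"grip": 1, "x": -28, "y": 10.5, "z": 0, "roll": 0}
    - {"grip": 1, "x": 0, "y": 0, "z": 6, "roll": 0}
    - {"grip": 1, "x": 0, "y": 0, "z": 0, "roll": 0}

```text
clock: 8.57
tcp_pos: [0.5489, -0.0304, 0.0141]
orientation: [-0.003, 0.023, 1.0, 0.008]
wrist_force: [-1.3, 0.7, -3.9]
finger_gap: 0.0234
grip_force: 59.9
```

```bash
python3 - <<'E'
from h import *
delta(548.6,-30.8,13)
C,im=snap("side","s5"); D,im2=snap("scene","c5")
print(proj(C,(.669,-.035,0)),proj(C,(.6895,-.0365,.026)),proj(D,(.669,-.035,0)))
a=cv2.imread("pics/s5.png")[130:270,150:370];b=cv2.imread("pics/c5.png")[170:310,180:400]
cv2.imwrite("pics/crop5.png",np.vstack([cv2.resize(k,(472,300),interpolation=2) for k in (a,b)]))
E
```

```text
8.5667 tcp [548.9 -30.4  14.1] yaw 177.31 zaxis [-0.005  0.016 -1.   ] q [-0.21  0.43 -0.35  0.8   0.01 -0.16]
tool delta mm [ 0.3 -0.4  1.1] F [-1.3  0.7 -3.9] gap 0.023365979001681345
[233.87452624 223.30419407] [225.73926477 213.25095254] [282.46876405 277.70588155]
```

View pics/crop5.png

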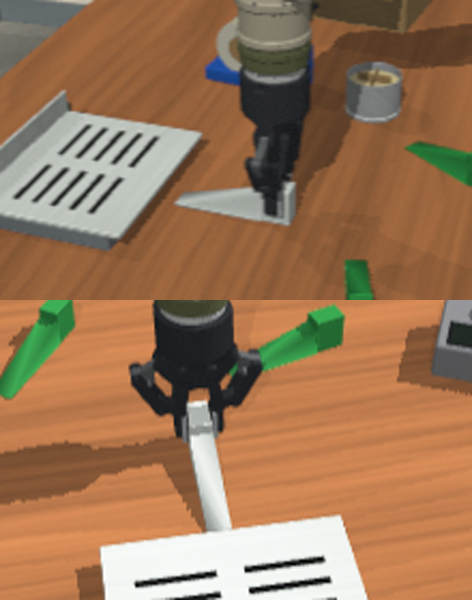

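The wedge tip (side crop (177,201)) matches prediction, flat and pointing under the plate's middle. Set down and push in.

>>> servo_tool:
  increments:
    - {"grip": 1, "x": 0, "y": 0, "z": 1, "roll": 0}
    - {"grip": 1, "x": -10, "y": 0, "z": 0, "roll": 0}
    - {"grip": 1, "x": -15, "y": 0, "z": 0, "roll": 0}
    - {"grip": 1, "x": -15, "y": 0, "z": 0, "roll": 0}
    - {"grip": 1, "x": 0, "y": 0, "z": 0, "roll": 0}

```text
clock: 9.08
tcp_pos: [0.5901, -0.0336, 0.014]
orientation: [-0.001, 0.024, 1.0, 0.008]
wrist_force: [0.3, -0.0, -2.3]
finger_gap: 0.0233
grip_force: 59.8
```

>>> servo_tool:
  increments:
    - {"grip": 1, "x": -10, "y": 0, "z": 0, "roll": 0}
    - {"grip": 1, "x": -10, "y": 0, "z": 0, "roll": 0}
    - {"grip": 1, "x": -8, "y": 0, "z": 0, "roll": 0}
    - {"grip": 1, "x": 0, "y": 0, "z": 0, "roll": 0}

```text
clock: 9.42
tcp_pos: [0.6165, -0.0344, 0.0133]
orientation: [-0.002, 0.023, 1.0, 0.008]
wrist_force: [0.6, 0.8, -2.0]
finger_gap: 0.023
grip_force: 60.0
```

>>> servo_tool:
  increments:
    - {"grip": 1, "x": -3, "y": 0, "z": 0, "roll": 0}
    - {"grip": 1, "x": 0, "y": 0, "z": 0, "roll": 0}

```text
clock: 9.58
tcp_pos: [0.6181, -0.0342, 0.0131]
orientation: [-0.003, 0.023, 1.0, 0.008]
wrist_force: [-2.2, -0.8, 1.3]
finger_gap: 0.0234
grip_force: 60.2
```

>>> servo_tool:
  increments:
    - {"grip": 1, "x": -3, "y": 0, "z": 0, "roll": 0}
    - {"grip": 1, "x": 0, "y": 0, "z": 0, "roll": 0}

```text
clock: 9.75
tcp_pos: [0.6216, -0.0342, 0.0131]
orientation: [-0.003, 0.023, 1.0, 0.008]
wrist_force: [-1.6, 0.3, 2.6]
finger_gap: 0.0235
grip_force: 60.3
```

>>> servo_tool:
  increments:
    - {"grip": 1, "x": -3, "y": 0, "z": 0, "roll": 0}
    - {"grip": 1, "x": 0, "y": 0, "z": 0, "roll": 0}

```text
clock: 9.92
tcp_pos: [0.625, -0.0343, 0.0131]
orientation: [-0.003, 0.023, 1.0, 0.008]
wrist_force: [-2.9, 0.1, 3.6]
finger_gap: 0.0232
grip_force: 60.4
```

>>> servo_tool:
  increments:
    - {"grip": 1, "x": -3, "y": 0, "z": 0, "roll": 0}
    - {"grip": 1, "x": 0, "y": 0, "z": 0, "roll": 0}

```text
clock: 10.08
tcp_pos: [0.6278, -0.0345, 0.0131]
orientation: [-0.003, 0.023, 1.0, 0.008]
wrist_force: [-2.1, 0.2, 4.9]
finger_gap: 0.0235
grip_force: 60.7
```

>>> servo_tool:
  increments:
    - {"grip": 1, "x": -3, "y": 0, "z": 0, "roll": 0}
    - {"grip": 1, "x": 0, "y": 0, "z": 0, "roll": 0}

```text
clock: 10.25
tcp_pos: [0.6293, -0.0345, 0.0131]
orientation: [-0.004, 0.023, 1.0, 0.008]
wrist_force: [-6.9, -0.3, 7.9]
finger_gap: 0.023
grip_force: 61.1
```

>>> servo_tool:
  increments:
    - {"grip": 1, "x": -4, "y": 0, "z": 0, "roll": 0}
    - {"grip": 1, "x": 0, "y": 0, "z": 0, "roll": 0}

```text
clock: 10.42
tcp_pos: [0.6332, -0.0346, 0.0131]
orientation: [-0.004, 0.023, 1.0, 0.008]
wrist_force: [-6.9, 0.2, 9.1]
finger_gap: 0.0233
grip_force: 61.2
```

>>> servo_tool:
  increments:
    - {"grip": 1, "x": -4, "y": 0, "z": 0, "roll": 0}
    - {"grip": 1, "x": 0, "y": 0, "z": 0, "roll": 0}
    - {"grip": 1, "x": 0, "y": 0, "z": 0, "roll": 0}

```text
clock: 10.67
tcp_pos: [0.6372, -0.0348, 0.0131]
orientation: [-0.004, 0.023, 1.0, 0.008]
wrist_force: [-7.5, 0.3, 8.9]
finger_gap: 0.0235
grip_force: 61.2
```

```bash
python3 - <<'E'
from h import *
delta(646,-35,13)
C,im=snap("side","s6"); D,im2=snap("scene","c6")
a=cv2.imread("pics/s6.png")[160:260,130:310];b=cv2.imread("pics/s0.png") if 0 else cv2.imread("pics/side0.png")[160:260,130:310]
cv2.imwrite("pics/crop6.png",np.vstack([cv2.resize(k,(540,300),interpolation=2) for k in (b,a)]))
E
```

```text
10.6667 tcp [637.2 -34.8  13.1] yaw 177.41 zaxis [-0.008  0.016 -1.   ] q [-0.19  0.58 -0.1   0.9   0.01 -0.14]
tool delta mm [-8.8  0.2  0. ] F [-7.5  0.3  8.9] gap 0.02348213877393299
```

View pics/crop6.png

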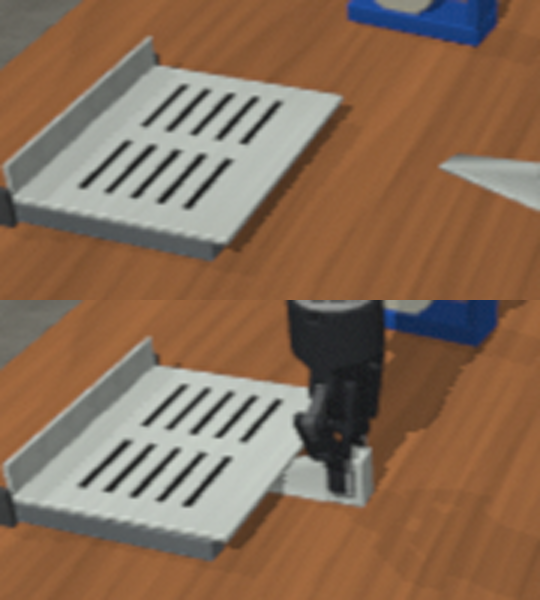

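Contact began at TCP x≈629 (as predicted); the plate is rising in the picture. Nine more millimetres give about 5 mm lift.

>>> servo_tool:
  increments:
    - {"grip": 1, "x": -4, "y": 0, "z": 0, "roll": 0}
    - {"grip": 1, "x": -3, "y": 0, "z": 0, "roll": 0}
    - {"grip": 1, "x": -2, "y": 0, "z": 0, "roll": 0}
    - {"grip": 1, "x": 0, "y": 0, "z": 0, "roll": 0}
    - {"grip": 1, "x": 0, "y": 0, "z": 0, "roll": 0}

```text
clock: 11.18
tcp_pos: [0.646, -0.0352, 0.0131]
orientation: [-0.004, 0.023, 1.0, 0.008]
wrist_force: [-7.2, -0.4, 8.9]
finger_gap: 0.0232
grip_force: 61.2
```

```bash
python3 - <<'E'
from h import *
delta(646.5,-35,13)
C,im=snap("side","s7"); snap("scene","c7")
# near front corner shift in side & scene between rest and now
for n,o,w,corner in [("side","side0","s7",(205,239)),("scene","scene0","c7",(338,271)),("scene","scene0","c7",(227,285))]:
    A=cv2.imread(f"pics/{o}.png",0);B=cv2.imread(f"pics/{w}.png",0);u,v=corner;r=8
    m=cv2.matchTemplate(cv2.resize(B[v-20:v+20,u-20:u+20],None,fx=8,fy=8,interpolation=2),cv2.resize(A[v-r:v+r,u-r:u+r],None,fx=8,fy=8,interpolation=2),5)
    _,s,_,l=cv2.minMaxLoc(m); K=cam(n); p=ray(K,corner,.026)
    print(n,corner,"shift",(np.array(l)/8-(20-r)),s,"for 5mm:",proj(K,p+[0,0,.005])-proj(K,p))
a=cv2.imread("pics/s7.png");b=cv2.imread("pics/c7.png")
cv2.imwrite("pics/fin.png",np.hstack([cv2.resize(k,(400,300),interpolation=3) for k in (a,b)]))
E
```

```text
11.1833 tcp [646.  -35.2  13.1] yaw 177.41 zaxis [-0.008  0.016 -1.   ] q [-0.19  0.59 -0.07  0.92  0.01 -0.14]
tool delta mm [-0.5  0.2  0.1] F [-7.2 -0.4  8.9] gap 0.023233180296784957
side (205, 239) shift [-0.125 -1.625] 0.988258421421051 for 5mm: [-0.23712599 -1.74640465]
scene (338, 271) shift [ 0.    -1.625] 0.9929353594779968 for 5mm: [ 0.16209875 -1.63126391]
scene (227, 285) shift [-0.25  -1.625] 0.9908692240715027 for 5mm: [-0.20027657 -1.62725418]
```

View pics/fin.png

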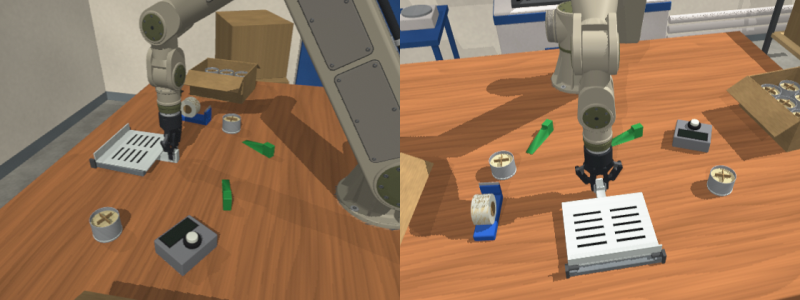

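The corner shifts (1.63 px against 1.63–1.75 px expected for 5 mm) show the edge about 5 mm up. The button is back up, and the tins and tape have not moved.

```bash
python3 -c "
from workcell import env
print(env.hand_in())"
```

```text
the job is handed in; nothing more can be done
None
```

The job is handed in at about 11 s of the 54 s limit: I pressed the button fully down and released it, then pushed the wedge in flat, and it is still gripped there holding the plate's front edge about 5 mm up. The tins and the tape were left alone.

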